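# Stow the plaster tubs in the spring clamp

### The job

Put the mixing tubs away for the night. Draw the clamp stand's sprung arm out until its sear catches and it stays cocked, then stand the largest tub on the round mark against the two stop posts and nest all the other tubs on the bench upright inside it in size order, each on the floor of the next larger one. Then press the trigger so that the arm snaps in and clamps the nest; leave the chisel, the bottle, the jar and the marble offcut where they are.

Things in the scene. Friction and masses are not known exactly. Their poses are not given: they have to be found in the camera images.
- seat (a point): middle of the round black mark (120 mm) on the clamp stand's grey plate (260 x 340 mm, 10 mm thick, top at z = 10 mm): the clamped largest tub's place. Stand axes, z up, yaw within 0.15 rad. Two black stop posts (16 mm thick, 55 mm above the plate) at x = -50 and +50, y = +60 mm; the tub touches both. The sprung arm is on the -y side
- pivot (a point): middle of the clamp arm's vertical hinge (32 mm thick), 29 mm above the plate; fixed at x = 100, y = -55 mm from the seat in the stand's axes; has the same axes. The arm: a level steel bar, 175 mm long from here, 16 mm wide, 20 to 38 mm above the plate
- clamp (a joint): arm angle (rad) about the pivot. 0 = fully in, pointing to the stand's -x, over the mark's edge; grows as the tip is drawn to the stand's -y (anticlockwise from above), stop at 1.08. A damped spring pulls it in (0.6 N m at 0, 1.1 at 0.9; snaps in within 1 s). Drawn past 0.92 its pin drops behind the sear and it stays at about 0.90. On the largest tub in place it rests at about 0.26
- post (a point): middle of the top of the black upright finger post on the clamp arm: 14 mm thick, 40 mm tall above the arm, top 78 mm above the plate, 145 mm from the pivot; push it with closed fingers (or pinch it) to draw the arm out. Moves with the arm
- trigger (a joint): how far (m) the trigger with its sear is down: 0 = up, 0.016 = fully down; springs up by itself. Pressing it about 12 mm or more frees the cocked arm (3 to 8 N). The arm also pushes it down while riding over the sear's ramp on the way out
- trigger_pad (a point): middle of the top of the trigger: a square black pad 34 x 34 mm, its top 32 mm above the plate when up, just beyond the tip of the cocked arm (about 220 mm from the pivot), clear of the arm's sweep; press it straight down
- tub_a: the largest of up to five white plastic mixing tubs: round, open at the top, 80 mm tall, 144 mm across outside at the rim and 134 mm at the foot, wall 8 mm, floor 14 mm thick; origin at the centre of its underside, z up to the mouth; always there; stands on the bench; its rim can be pinched from above anywhere, one finger inside, one outside
- tub_b: the second of up to five white plastic mixing tubs: round, open at the top, 80 mm tall, 118 mm across outside at the rim and 108 mm at the foot, wall 8 mm, floor 14 mm thick; origin at the centre of its underside, z up to the mouth; may be absent (None); in the next larger tub it sits on the floor, rim 14 mm above the other's rim, with about 5 mm of play
- tub_c: the third of up to five white plastic mixing tubs: round, open at the top, 80 mm tall, 92 mm across outside at the rim and 82 mm at the foot, wall 8 mm, floor 14 mm thick; origin at the centre of its underside, z up to the mouth; may be absent (None); in the next larger tub it sits on the floor, rim 14 mm above the other's rim, with about 5 mm of play
- tub_d: the fourth of up to five white plastic mixing tubs: round, open at the top, 80 mm tall, 66 mm across outside at the rim and 56 mm at the foot, wall 8 mm, floor 14 mm thick; origin at the centre of its underside, z up to the mouth; may be absent (None); in the next larger tub it sits on the floor, rim 14 mm above the other's rim, with about 5 mm of play
- tub_e: the smallest of up to five white plastic mixing tubs: round, open at the top, 80 mm tall, 40 mm across outside at the rim and 30 mm at the foot, wall 8 mm, floor 14 mm thick; origin at the centre of its underside, z up to the mouth; may be absent (None); in the next larger tub it sits on the floor, rim 14 mm above the other's rim, with about 5 mm of play
- chisel: bystander: stone chisel about 260 mm long with a wooden handle, lying on the bench near the robot, at most 18 mm high, origin where handle and blade meet
- bottle: bystander: clear bottle, 68 mm diameter, 170 mm tall, origin at its foot
- jar: bystander: glass jar, 70 mm diameter, 75 mm tall, origin at its foot
- offcut: bystander: marble offcut 90 x 70 x 50 mm, origin under its middle
Things that resemble listed ones, but are neither listed nor needed, are in the scene too. Leave any red look-alike of the tub_e alone.

How it is judged:
On the way, in this order (a step that is already met when the one before it is completed fails the run):
1. the sprung arm is drawn out and its sear has caught (trigger up behind it) (value of joint clamp above 0.86 rad and value of joint trigger below 0.003 m), for 0.3 s.
2. with the arm still cocked, the largest tub stands on the mark (within 25 mm of its place) and every other tub is nested in it in size order (all of step 1 and angle between each of tub_a, tub_b, tub_c, tub_d, tub_e's own z axis and vertical below 0.12 rad and horizontal distance between tub_a and tub_b below 0.012 m and z of tub_b in the frame of tub_a between 0.009 and 0.02 m and horizontal distance between tub_a and tub_c below 0.025 m and z of tub_c in the frame of tub_a between 0.009 and 0.034 m and horizontal distance between tub_a and tub_d below 0.038 m and z of tub_d in the frame of tub_a between 0.009 and 0.048 m and horizontal distance between tub_a and tub_e below 0.05 m and z of tub_e in the frame of tub_a between 0.009 and 0.062 m and horizontal distance between tub_b and tub_c below 0.012 m and z of tub_c in the frame of tub_b between 0.009 and 0.02 m and horizontal distance between tub_b and tub_d below 0.025 m and z of tub_d in the frame of tub_b between 0.009 and 0.034 m and horizontal distance between tub_b and tub_e below 0.038 m and z of tub_e in the frame of tub_b between 0.009 and 0.048 m and horizontal distance between tub_c and tub_d below 0.012 m and z of tub_d in the frame of tub_c between 0.009 and 0.02 m and horizontal distance between tub_c and tub_e below 0.025 m and z of tub_e in the frame of tub_c between 0.009 and 0.034 m and horizontal distance between tub_d and tub_e below 0.012 m and z of tub_e in the frame of tub_d between 0.009 and 0.02 m and horizontal distance between tub_a and seat below 0.025 m and z of tub_a in the frame of seat below 0.006 m), for 0.3 s.
3. the trigger is pressed (value of joint trigger above 0.008 m).
At the end, for the whole second after the job is handed in: Arm resting on the largest tub (0.14 to 0.36 rad), trigger up; that tub on the plate within 14 mm of its place; every tub upright (0.12 rad), at rest, on the floor of the next larger one present (14 mm up, within 6), axes within 12 mm for neighbouring sizes (25, 38, 50 if 1, 2, 3 are missing) (value of joint clamp between 0.14 and 0.36 rad and value of joint trigger below 0.003 m and horizontal distance between tub_a and seat below 0.014 m and z of tub_a in the frame of seat below 0.006 m and angle between each of tub_a, tub_b, tub_c, tub_d, tub_e's own z axis and vertical below 0.12 rad and horizontal distance between tub_a and tub_b below 0.012 m and z of tub_b in the frame of tub_a between 0.009 and 0.02 m and horizontal distance between tub_a and tub_c below 0.025 m and z of tub_c in the frame of tub_a between 0.009 and 0.034 m and horizontal distance between tub_a and tub_d below 0.038 m and z of tub_d in the frame of tub_a between 0.009 and 0.048 m and horizontal distance between tub_a and tub_e below 0.05 m and z of tub_e in the frame of tub_a between 0.009 and 0.062 m and horizontal distance between tub_b and tub_c below 0.012 m and z of tub_c in the frame of tub_b between 0.009 and 0.02 m and horizontal distance between tub_b and tub_d below 0.025 m and z of tub_d in the frame of tub_b between 0.009 and 0.034 m and horizontal distance between tub_b and tub_e below 0.038 m and z of tub_e in the frame of tub_b between 0.009 and 0.048 m and horizontal distance between tub_c and tub_d below 0.012 m and z of tub_d in the frame of tub_c between 0.009 and 0.02 m and horizontal distance between tub_c and tub_e below 0.025 m and z of tub_e in the frame of tub_c between 0.009 and 0.034 m and horizontal distance between tub_d and tub_e below 0.012 m and z of tub_e in the frame of tub_d between 0.009 and 0.02 m and linear speed of each of tub_a, tub_b, tub_c, tub_d, tub_e below 0.03 m/s); the robot touches nothing.
It fails at once if the chisel is pushed more than 40 mm (distance of chisel from where it was at the start of the episode above 0.04 m).
It fails at once if the bottle is pushed more than 40 mm or knocked over (distance of bottle from where it was at the start of the episode above 0.04 m or angle between bottle's own z axis and vertical above 0.6 rad).
It fails at once if the jar is pushed more than 40 mm or knocked over (distance of jar from where it was at the start of the episode above 0.04 m or angle between jar's own z axis and vertical above 0.6 rad).
It fails at once if the offcut is pushed more than 40 mm (distance of offcut from where it was at the start of the episode above 0.04 m).
Of tub_b, tub_c, tub_d, tub_e only 2 to 4 are there at a start; the rules pass over those that are not, and their reading is None.
At some moment in a run one of tub_b, tub_c, tub_d may be knocked a few centimetres aside while the robot is not near it.
It also fails if it takes over 210 s, if anything falls off the work surface, if the arm or the gripper's body presses on something with over 40 N, if the wrist force passes 120 N, or if a joint passes its speed limit or range.

### The arm

A 6-joint arm with a two-finger parallel gripper is mounted at the origin on the work surface. World frame = base frame: x ahead of the robot, y to its left, z up, the work surface at z = 0. Lengths are in m, angles in rad, forces in N, time in s.
With the tool pointing down it reaches from about 0.325 to 0.75 m from the base axis. Payload 7.6 kg.
Tool frame: the origin (TCP) lies on the mounting face of the last link; the fingertips stand 173 mm ahead of it and the grasp point (between the pads) lies 155 mm ahead of it; z points along the fingers, y is the direction in which the jaws open and shut (so a half turn about z gives the same grasp; the last joint's range is limited). The gripper opens to 85 mm and grips with 20 to 120 N. Pads are 22 mm wide; open, the fingers measure 114 mm over their backs; the gripper's body (76 mm by 85 mm) begins 54 mm behind the grasp point. The pads swing forward as they close: fully open they stand 13 mm farther back than shut.
Start: joints at [1.127, 0.052, 1.401, -0, 1.689, -0.07], TCP at [0.192, 0.489, 0.405] pointing down, gripper open.
Joint ranges: [-2.9, 2.9], [-0.91, 2.17], [0.12, 2.37], [-1.06, 4.2], [0.26, 2.73], [-2.93, 2.93]. Speed limits (rad/s): [2.57, 2.57, 3.01, 3.14, 3.14, 3.14].

### API

Orientations are given as a rotation vector (axis times angle).
In Python, from bench import arm gives the robot as it stands. Calls block until the motion is done:
- arm.move_ptp(position, orientation): joint-space move of the TCP to a pose.
- arm.move_l(position, rate=0.15, orientation=None, f_stop=None): straight line of the TCP; orientation=None keeps the orientation; rate is the mean speed in m/s. With f_stop (N) it stops when the force on the tool has changed by that much, and returns True; else False.
- arm.move_j(angles): joint-space move.
- arm.move_gripper(opening): opening from 0.0 (shut) to 1.0 (fully open); the grip force is fixed at half the most; returns when the fingers have stopped.
- arm.dwell(seconds).
- arm.solve_ik(position, orientation): joint angles nearest the present ones, or None.
- arm.camera(name): name is "scene" or "side" or "wrist"; returns a dict with "img" (420x560x3 uint8, red, green, blue), "range_z" (420x560 float32, m along the optical axis (not along the pixel's ray), 0 where there is no reading), "vertical_fov" (degrees; the focal length in pixels is half the picture's height over the tangent of half this angle, whatever the lens; pixels are square), "cx", "cy" (the principal point, pixels), "view" (4x4, takes a point from world to camera coordinates); the wrist camera has in their place "mount" (4x4, takes a point from camera to tool coordinates, whose origin is the TCP and whose axes are the flange's). Camera axes: x right, y up, looking along -z (the intrinsics and any distortion apply to the point x, -y, -z); pixel columns grow to the right and rows downward; lengths in m; the calibration is good to about 2 mm. A picture is of the moment at which its call begins: read the wrist's pose just before it.
A pose or a line that the arm cannot do raises arm.MotionError and nothing moves.
- arm.finish_job(): hands the job in, once; it reports no verdict.
Trained networks look in the newest picture that a camera, given by its name, has taken for a name from the list of things; names that differ only in an ending like _2 or _b are one class to them, and where a whole thing is asked for, a point or a joint stands for the part that bears it (a point fixed in the world has none). Each returns a list of dicts, best first, with "confidence" (0 to 1); they miss things now and then, are a little off and sometimes report something else, mostly with a low value. They report only what shows in the picture. A call takes as long as a camera call. They do not tell look-alikes from the thing itself.
- arm.outline_of(camera, target): "pixels" (420x560 bool, what is visible of it).
- arm.pinpoint(camera, target): "position" ([x, y, z] in m, in the coordinates of the camera as it stood for that picture, good to about 4 mm: a listed point, or the origin of a listed thing).
Readings, each from a call of its own:
- arm.current_clock(): time.
- arm.current_joints(): joint angles.
- arm.current_joint_velocities(): joint speeds.
- arm.current_joint_efforts(): joint torques, N m.
- arm.current_tool_pos(): TCP position.
- arm.current_tool_rot(): TCP orientation.
- arm.current_wrist_force(): force on the tool from outside, world axes, zero at the start.
- arm.current_torque(): the same for the moment, N m.
- arm.current_grip_width(): opening from 0.0 (shut) to 1.0 (fully open).
Only numpy, scipy, OpenCV 4.12 (cv2) and the standard library are available. Lean on these libraries where they do the work, as an engineer would, in place of code of your own. Each camera call takes 0.05 s, during which the arm holds its last target. There are 200 camera calls.

## Working session

There is one attempt and no reset: what is moved stays moved. The work goes in short steps, each a Python script; the robot and the scene stay as the last script left them, time stands still between calls to the robot, and variables do not carry over. Pictures are saved under pics/ and viewed, about 12 in all and at most 16, crops included, and the job is handed in when it is done.

```bash
ls; mkdir -p pics; cat > h.py <<'E'
import numpy as np, cv2
from scipy.spatial.transform import Rotation as R
from bench import arm
def K(c):
    f=210/np.tan(np.radians(c["vertical_fov"])/2); return f,c["cx"],c["cy"]
def c2w(c,T=None):
    return np.linalg.inv(c["view"]) if "view" in c else T@c["mount"]
def toolT():
    T=np.eye(4);T[:3,:3]=R.from_rotvec(arm.current_tool_rot()).as_matrix();T[:3,3]=arm.current_tool_pos();return T
def snap(n):
    T=toolT(); c=arm.camera(n); c["M"]=c2w(c,T); return c
def cloud(c):
    f,cx,cy=K(c); v,u=np.mgrid[0:420,0:560]; z=c["range_z"]
    p=np.stack([(u-cx)/f*z,-(v-cy)/f*z,-z,np.ones_like(z)],-1)@c["M"].T
    p[z==0]=np.nan; return p[...,:3]
def save(c,n): cv2.imwrite(f"pics/{n}.png",c["img"][...,::-1])
def pin(c,n,t):
    return [(round(d["confidence"],2),np.round((c["M"]@np.r_[d["position"],1])[:3],3)) for d in arm.pinpoint(n,t)]
def down(yaw): # tool down, jaw axis (tool y) at world angle yaw
    y=np.array([np.cos(yaw),np.sin(yaw),0]);z=np.array([0,0,-1.]);x=np.cross(y,z)
    return R.from_matrix(np.stack([x,y,z],1)).as_rotvec()
E
python3 - <<'E'
from h import *
cs={}
for n in ("scene","side"):
    c=snap(n); save(c,n+"0"); print(n,[k for k in c], c["cx"],c["cy"],c["vertical_fov"],{k:c[k] for k in c if k not in("img","range_z","view","M","cx","cy","vertical_fov")},c["M"][:3,3])
    np.save(f"pics/{n}.npy",cloud(c))
    for t in "seat pivot post trigger_pad tub_a tub_b tub_c tub_d tub_e chisel bottle jar offcut".split(): print(t,pin(c,n,t))
E
```

```text
pics
scene ['img', 'range_z', 'vertical_fov', 'cx', 'cy', 'view', 'M'] 270.09070556208184 204.00399183094325 48.10300608969689 {} [ 1.37364184 -0.78112974  0.92566507]
seat [(0.9, array([0.56 , 0.268, 0.013])), (0.62, array([ 0.438, -0.126, -0.002]))]
pivot [(0.76, array([0.661, 0.213, 0.035]))]
post [(0.86, array([0.52 , 0.214, 0.091]))]
trigger_pad [(0.73, array([0.51 , 0.056, 0.042]))]
tub_a [(0.86, array([ 0.657, -0.031,  0.005])), (0.81, array([ 0.435, -0.129,  0.002])), (0.63, array([ 0.656, -0.182,  0.004])), (0.63, array([ 0.454, -0.277, -0.001]))]
tub_b [(0.86, array([ 0.657, -0.031,  0.005])), (0.81, array([ 0.435, -0.129,  0.002])), (0.63, array([ 0.656, -0.182,  0.004])), (0.63, array([ 0.454, -0.277, -0.001]))]
tub_c [(0.86, array([ 0.657, -0.031,  0.005])), (0.81, array([ 0.435, -0.129,  0.002])), (0.63, array([ 0.656, -0.182,  0.004])), (0.63, array([ 0.454, -0.277, -0.001]))]
tub_d [(0.86, array([ 0.657, -0.031,  0.005])), (0.81, array([ 0.435, -0.129,  0.002])), (0.63, array([ 0.656, -0.182,  0.004])), (0.63, array([ 0.454, -0.277, -0.001]))]
tub_e [(0.86, array([ 0.
[... 1152 characters left out ...]
 [(0.74, array([ 0.43 , -0.127, -0.001])), (0.68, array([ 0.449, -0.28 ,  0.001])), (0.63, array([ 0.651, -0.186, -0.001])), (0.53, array([ 0.654, -0.031, -0.   ]))]
tub_d [(0.74, array([ 0.43 , -0.127, -0.001])), (0.68, array([ 0.449, -0.28 ,  0.001])), (0.63, array([ 0.651, -0.186, -0.001])), (0.53, array([ 0.654, -0.031, -0.   ]))]
tub_e [(0.74, array([ 0.43 , -0.127, -0.001])), (0.68, array([ 0.449, -0.28 ,  0.001])), (0.63, array([ 0.651, -0.186, -0.001])), (0.53, array([ 0.654, -0.031, -0.   ]))]
chisel [(0.88, array([ 0.326, -0.209, -0.003]))]
bottle [(0.65, array([ 0.735, -0.311, -0.005]))]
jar [(0.86, array([ 0.539,  0.497, -0.001]))]
offcut [(0.97, array([ 0.793, -0.002,  0.003]))]
```

View pics/scene0.png

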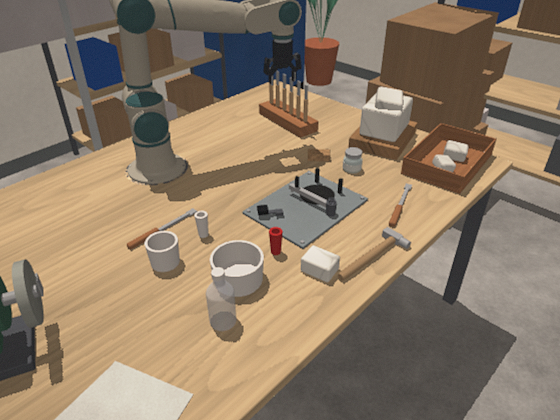

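View pics/side0.png

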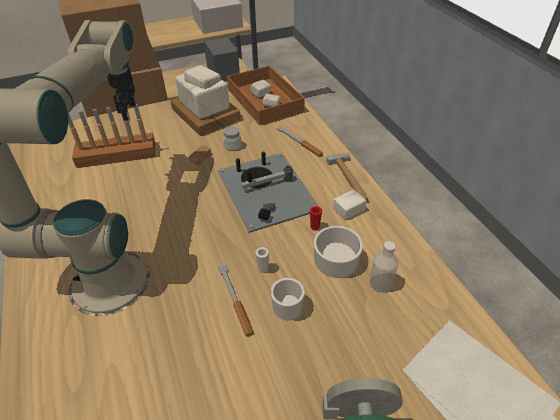

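```bash
cat >> h.py <<'E'
def rims(clouds,cents,zr=(0.06,0.1)):
    from scipy.optimize import least_squares
    P=np.concatenate([c.reshape(-1,3) for c in clouds]);P=P[np.isfinite(P).all(1)]
    out=[]
    for x,y in cents:
        q=P[(np.hypot(P[:,0]-x,P[:,1]-y)<.085)&(P[:,2]>zr[0])&(P[:,2]<zr[1])]
        if len(q)<20: out.append(None);continue
        zt=np.percentile(q[:,2],90); q=q[abs(q[:,2]-zt)<.006]
        (cx,cy),r=cv2.minEnclosingCircle(((q[:,:2])*1000).astype(np.float32))
        out.append((round(cx/1000,4),round(cy/1000,4),round(2*r),round(zt,4),len(q)))
    return out
E
python3 - <<'E'
from h import *
C=[np.load(f"pics/{n}.npy") for n in("scene","side")]
ct=[(.655,-.031),(.433,-.128),(.653,-.184),(.452,-.278)]
for c in C: print(rims([c],ct))
E
```

```text
[(0.6522, -0.0644, 102, np.float64(0.08), 89), (0.4387, -0.1309, 42, np.float64(0.0798), 80), (0.6573, -0.1833, 147, np.float64(0.0799), 397), (0.4547, -0.2854, 97, np.float64(0.0797), 250)]
[(0.6505, -0.065, 101, np.float64(0.082), 69), (0.4346, -0.1304, 42, np.float64(0.0819), 89), (0.6505, -0.1854, 147, np.float64(0.0815), 369), (0.4485, -0.2833, 94, np.float64(0.0816), 281)]
```

Both views show the big white tub at scene (237,270) / side (338,250), Ø147, which is tub_a. The medium one at scene (163,250) / side (288,298), Ø~95, is tub_c. The small white one at scene (202,224) / side (263,260), Ø42, is tub_e. The red cup at scene (276,240) / side (316,217) is the look-alike. I'll confirm that in one crop and go to the post meanwhile.

```bash
python3 - <<'E'
from h import *
im=cv2.imread("pics/side0.png"); cv2.imwrite("pics/crop1.png",cv2.resize(im[150:340,200:420],None,fx=3.5,fy=3,interpolation=cv2.INTER_CUBIC)[:600,:800])
th=0.0
arm.move_ptp([.5175,.212,.155+.20],down(-np.pi/2)); 
c=snap("wrist"); save(c,"w1")
for t in "seat pivot post trigger_pad".split(): print(t,pin(c,"wrist",t))
P=cloud(c); q=P[(np.abs(P[...,2]-.088)<.006)]; print("post top",q.mean(0),len(q), np.ptp(q,0)); print(arm.current_clock(),arm.current_joints())
E
```

```text
seat [(0.78, array([0.558, 0.265, 0.006]))]
pivot [(0.89, array([0.661, 0.213, 0.038]))]
post [(0.72, array([0.517, 0.215, 0.091]))]
trigger_pad [(0.73, array([0.511, 0.053, 0.039]))]
post top [0.51771409 0.21235024 0.08619892] 271 [0.01314738 0.01330232 0.00611654]
3.3667 [3.23671499e-01 1.67947173e-01 1.37479650e+00 3.33710130e-05
 1.59870161e+00 1.89336053e+00]
```

View pics/crop1.png

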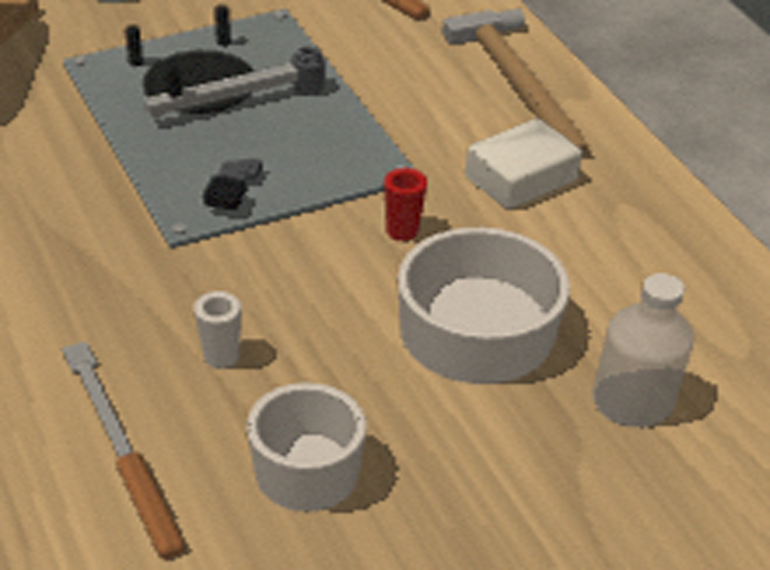

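View pics/w1.png

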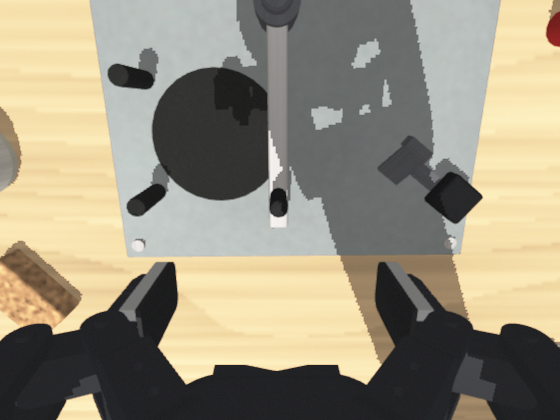

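The three white tubs are empty and there's no fourth, so the set is a, c and e. The wrist view shows the arm post at (278,200), the trigger pad at (453,197) and the stop posts at the left. Next I pinch the post and draw the arm.

```bash
python3 - <<'E'
from h import *
pv=np.array([.662,.213]); L=.145
p=lambda t:[pv[0]-L*np.cos(t),pv[1]-L*np.sin(t),.155+.077]
arm.move_gripper(.5)
arm.move_l(p(0),.15)
arm.move_gripper(0); print(arm.current_grip_width(),arm.current_wrist_force())
for t in np.arange(.12,.98,.12).tolist()+[.985]:
    arm.move_l(p(t),.08,down(t-np.pi/2)); print(round(t,2),np.round(arm.current_wrist_force(),1),round(arm.current_grip_width(),3))
arm.move_l(p(.9),.05,down(.9-np.pi/2)); print(arm.current_wrist_force())
arm.move_gripper(.4)
q=p(.9);q[2]+=.2;arm.move_l(q,.2)
c=snap("scene");save(c,"s2")
for t in("post","trigger_pad"):print(pin(c,"scene",t))
P=cloud(c);k=P[(abs(P[...,2]-.087)<.005)&(abs(P[...,0]-.572)<.04)&(abs(P[...,1]-.1)<.05)];print(k.mean(0),len(k))
cv2.imwrite("pics/s2c.png",cv2.resize(c["img"][160:260,230:390,::-1],None,fx=4,fy=4));print(arm.current_clock())
E
```

```text
0.14187516540822145 [-2.63670542 -8.81565625  5.96988982]
0.12 [-2.8  2.6  6.3] 0.143
0.24 [-4.3  3.5  6.4] 0.14
0.36 [-5.3  2.5  6.9] 0.145
0.48 [-4.8  1.8  9.2] 0.141
0.6 [-5.4  2.4  8.4] 0.143
0.72 [-5.5  2.2  9. ] 0.14
0.84 [-9.8  4.2 10.9] 0.143
0.96 [-8.5  3.8 10.7] 0.139
0.98 [-8.5  3.6  9.4] 0.14
[ 1.7534429  -0.4848191   5.85740702]
[(0.74, array([0.573, 0.103, 0.092]))]
[(0.42, array([0.51 , 0.057, 0.042]))]
[0.5765357  0.09744558 0.08637705] 13
10.4333
```

View pics/s2c.png

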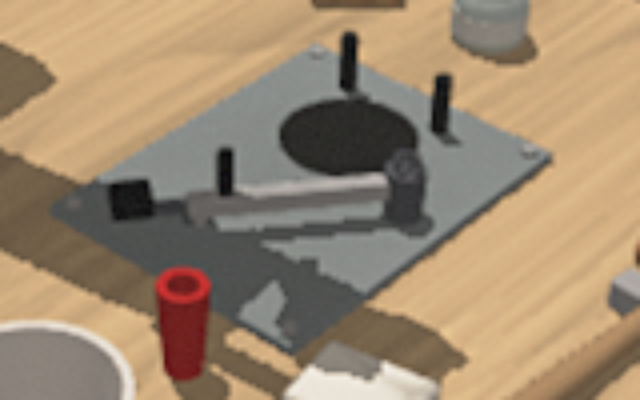

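The crop shows the arm cocked: the post is at crop (226,170), world (0.574, 0.10), which is θ≈0.9, and the arm tip sits at the sear with the pad at (130,200). Now tub_a.

```bash
python3 - <<'E'
from h import *
o=down(0)
try: print(arm.solve_ik([.587,-.184,.227],o))
except Exception as e: print(e)
arm.move_gripper(.5)
arm.move_ptp([.587,-.25,.40],o)
c=snap("wrist"); save(c,"w2"); P=cloud(c); r=rims([P],[(.654,-.184)])[0]; print("rim",r)
cx,cy=(r[0],r[1]) if abs(r[2]-145)<5 else (.654,-.184)
print(cx,cy)
x=cx-.0675
arm.move_ptp([x,cy,.30],o)
print(arm.move_l([x,cy,.227],.1,f_stop=15))
arm.move_gripper(0); print(arm.current_grip_width(),arm.current_wrist_force())
arm.move_l([x,cy,.36],.15); print(arm.current_grip_width(),arm.current_wrist_force(),arm.current_torque())
c=snap("wrist"); save(c,"w3"); print(rims([cloud(c)],[(cx,cy)],(.15,.26)),arm.current_clock())
E
```

```text
[-3.63777810e-01  4.24148620e-01  1.32817341e+00 -4.44089210e-16
  1.38927062e+00 -3.63777810e-01]
rim (0.6544, -0.1848, 144, np.float64(0.0795), 5696)
0.6544 -0.1848
False
0.08444862131214086 [-1.4052026   4.63341603  7.49814964]
0.07957986222283044 [-0.65035916  0.02955472 -2.13702087] [-0.00805806  0.08845015 -0.04039281]
[(0.607, -0.1699, 72, np.float64(0.2536), 7550)] 14.9833
```

View pics/w3.png

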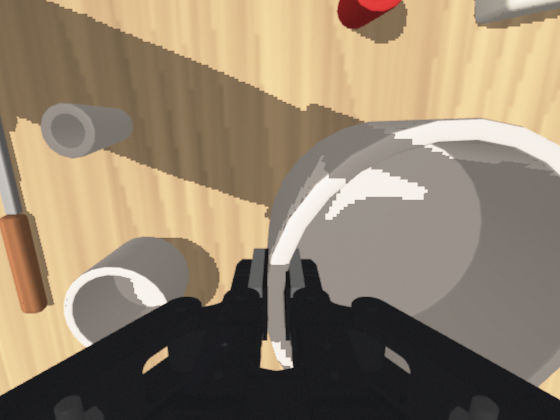

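Tub_a is held by its rim at (285,260) and looks level. Next I place it.

```bash
python3 - <<'E'
from h import *
o=down(0); S=np.array([.559,.266]); x,y=S[0]-.0675,S[1]-.005
arm.move_l([x,y,.37],.25)
print(arm.move_l([x,y,.243],.12))
print(arm.move_l([x,y,.234],.03,f_stop=6),arm.current_tool_pos(),arm.current_wrist_force())
arm.move_gripper(.4)
arm.move_l([x,y,.40],.2)
arm.move_ptp([.45,.20,.42],o)
c=snap("wrist"); save(c,"w4"); print(rims([cloud(c)],[S],(.06,.11)))
n="scene"; c=snap(n);save(c,"s4");print(pin(c,n,"post"),pin(c,n,"seat"),rims([cloud(c)],[S,(.4515,-.284),(.4365,-.1305)],(.06,.11)))
n="side"; c=snap(n);print(pin(c,n,"tub_a"),rims([cloud(c)],[S,(.4515,-.284),(.4365,-.1305)],(.06,.11)))
print(arm.current_clock())
E
```

```text
False
True [0.49183519 0.26114771 0.24244559] [-1.98271375 -0.42356471  5.94081969]
[(0.5567, 0.2583, 144, np.float64(0.0894), 5382)]
[(0.92, array([0.571, 0.102, 0.093]))] [] [(0.5609, 0.2573, 147, np.float64(0.089), 253), (0.4536, -0.2839, 95, np.float64(0.0802), 240), (0.4384, -0.1278, 46, np.float64(0.0802), 75)]
[(0.9, array([ 0.448, -0.281, -0.001])), (0.82, array([ 0.431, -0.127, -0.   ])), (0.61, array([0.551, 0.256, 0.013])), (0.57, array([ 0.793, -0.004,  0.002])), (0.54, array([ 0.652, -0.032,  0.001]))] [(0.5532, 0.2588, 151, np.float64(0.0911), 238), (0.4506, -0.2837, 97, np.float64(0.0819), 290), (0.4324, -0.131, 41, np.float64(0.0816), 88)]
20.4
```

View pics/s4.png

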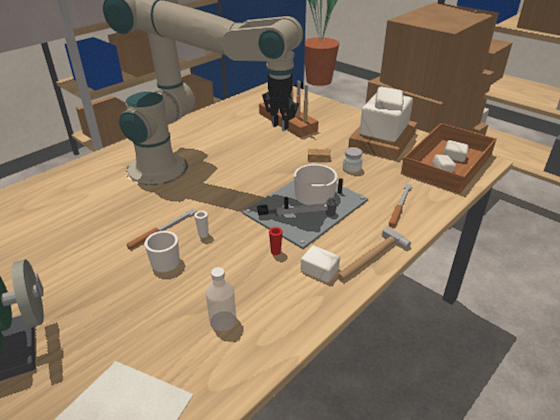

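Tub_a is standing on the mark at scene (315,185), its centre about 8 mm from the seat, and the arm is still cocked. I'll slide it against the posts, then fetch tub_c.

```bash
cat > s5.py <<'E'
from h import *
o=down(0); cx,cy=.5567,.2583; x=cx-.0675
arm.move_gripper(.4)
arm.move_ptp([x,cy,.30],o); arm.move_l([x,cy,.237],.1,f_stop=15); arm.move_gripper(0)
print("slide",arm.move_l([x+.002,cy+.013,.237],.02,f_stop=9),arm.current_tool_pos(),arm.current_wrist_force())
arm.move_gripper(.4); arm.move_l([x,cy,.36],.2)
arm.move_ptp([.45,.20,.42],o); c=snap("wrist"); a=rims([cloud(c)],[(.558,.265)],(.06,.11))[0]; print("a",a)
# tub_c
arm.move_ptp([.41,-.34,.40],o)
c=snap("wrist"); save(c,"w5"); P=cloud(c); r=rims([P],[(.4515,-.284)])[0]; print("c",r)
assert abs(r[2]-92)<5
x,y=r[0]-.042,r[1]
arm.move_ptp([x,y,.30],o); print(arm.move_l([x,y,.237],.1,f_stop=15)); arm.move_gripper(0)
print(arm.current_grip_width(),arm.current_wrist_force())
arm.move_l([x,y,.40],.15); print(arm.current_grip_width(),arm.current_wrist_force())
x,y=a[0]-.042+.002,a[1]
arm.move_ptp([x,y,.40],o)
arm.move_l([x,y,.275],.12)
print("place",arm.move_l([x,y,.258],.03,f_stop=5),arm.current_tool_pos(),arm.current_wrist_force())
arm.move_gripper(.2); arm.move_l([x,y,.40],.15)
arm.move_ptp([.45,.20,.42],o); c=snap("wrist"); save(c,"w6"); P=cloud(c)
print(rims([P],[(a[0],a[1])],(.06,.098)),rims([P],[(a[0],a[1])],(.098,.12)),arm.current_clock())
E
python3 s5.py
```

```text
slide True [0.49187417 0.26775179 0.23985744] [-2.69237465 -5.12211878  8.23909644]
a (0.5587, 0.2652, 144, np.float64(0.0894), 5481)
c (0.4519, -0.2833, 92, np.float64(0.0795), 3267)
False
0.0764920876490453 [-1.36152457  1.090583    4.59253018]
0.07707145272642828 [-0.06118087 -0.70595502 -1.54577636]
place True [0.51855305 0.265278   0.26383673] [-0.07216697  0.18226921  3.67517727]
[(0.5587, 0.2651, 144, np.float64(0.0898), 6453)] [(0.5585, 0.2657, 92, np.float64(0.1037), 3560)] 34.95
```

View pics/w6.png

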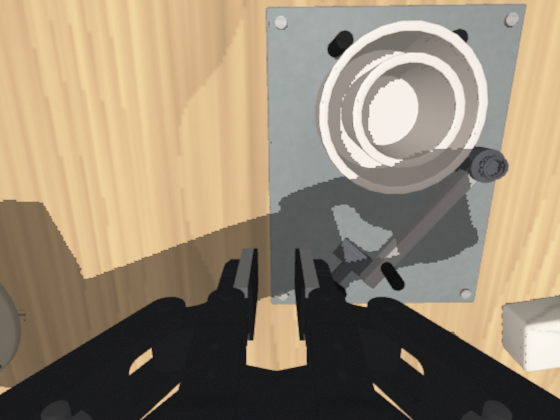

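Tub_c sits in tub_a (rim 14 mm above, concentric, arm cocked at (380,250)). Now tub_e, gripped across its outside.

```bash
cat > s6.py <<'E'
from h import *
o=down(0); a=(.5586,.2654)
arm.move_gripper(.75)
arm.move_ptp([.4365,-.20,.38],o)
c=snap("wrist"); P=cloud(c); r=rims([P],[(.4365,-.1305)])[0]; print("e",r)
assert abs(r[2]-40)<4
x,y=r[0],r[1]; z=.231
arm.move_ptp([x,y,.30],o); print(arm.move_l([x,y,z],.08,f_stop=10)); arm.move_gripper(0)
print(arm.current_grip_width(),arm.current_wrist_force())
arm.move_l([x,y,.40],.15); print(arm.current_grip_width(),arm.current_wrist_force())
x,y=a
arm.move_ptp([x,y,.40],o)
arm.move_l([x,y,z+.038+.012],.12)
print("place",arm.move_l([x,y,z+.038-.003],.03,f_stop=4),arm.current_tool_pos(),arm.current_wrist_force(),arm.current_grip_width())
arm.move_gripper(min(1,arm.current_grip_width()+.12)); arm.move_l([x,y,.40],.15)
arm.move_ptp([.45,.20,.42],o); c=snap("wrist"); save(c,"w7"); P=cloud(c)
for zr in((.06,.098),(.098,.1105),(.1105,.135)): print(rims([P],[a],zr))
print(pin(c,"wrist","trigger_pad"),pin(c,"wrist","post"),arm.current_clock())
n="scene"; c=snap(n);print(pin(c,n,"trigger_pad"))
E
python3 s6.py
```

```text
e (0.4368, -0.13, 40, np.float64(0.0794), 1395)
False
0.425701573684609 [-2.13345308  0.33987141  6.1648651 ]
0.4324056412860044 [ 0.49150901 -0.36789727 -0.03451315]
place True [0.55864344 0.26550199 0.26991307] [-0.94290864  0.49149405  4.29272071] 0.43424125593603596
[(0.5588, 0.2648, 144, np.float64(0.09), 6711)]
[(0.5582, 0.2658, 92, np.float64(0.1039), 3930)]
[(0.5581, 0.2656, 40, np.float64(0.1177), 1447)]
[(0.67, array([0.513, 0.057, 0.04 ]))] [(0.74, array([0.572, 0.099, 0.089]))] 45.2667
[(0.42, array([0.51 , 0.059, 0.041]))]
```

View pics/w7.png

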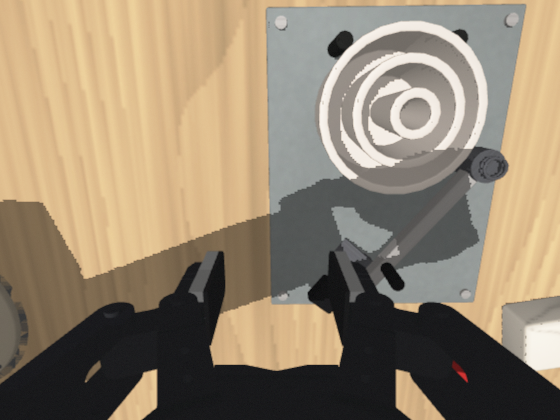

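The nest is complete: rims at 90, 104 and 118 mm, concentric, arm cocked, trigger pad at (325,290). Next I press the trigger.

```bash
python3 - <<'E'
from h import *
o=down(.9-np.pi/2); x,y=.510,.0565
arm.move_gripper(0)
arm.move_ptp([x,y,.30],o); arm.move_l([x,y,.225],.1)
print(arm.move_l([x,y,.173+.042-.0155],.03,f_stop=15),arm.current_tool_pos(),arm.current_wrist_force())
arm.dwell(.3)
arm.move_l([x,y,.33],.15)
arm.move_ptp([.40,.20,.42],down(0)); arm.dwell(1)
c=snap("wrist"); save(c,"w8"); P=cloud(c)
for zr in((.06,.098),(.098,.1105),(.1105,.135)): print(rims([P],[(.5586,.2654)],zr))
p=pin(c,"wrist","post");print(p,pin(c,"wrist","trigger_pad"))
k=P[(abs(P[...,2]-.086)<.005)&(abs(P[...,0]-.525)<.04)&(abs(P[...,1]-.172)<.022)]
if len(k): m=np.median(k,0);print(m,len(k),"angle",np.arctan2(.213-m[1],.662-m[0]))
print(arm.current_clock())
E
```

```text
False [0.51018955 0.05641323 0.19985947] [-1.46457015 -1.45492521  5.65331998]
[(0.5587, 0.2653, 144, np.float64(0.0906), 7233)]
[(0.5582, 0.2658, 92, np.float64(0.1042), 4238)]
[(0.5582, 0.2659, 40, np.float64(0.1178), 1530)]
[(0.8, array([0.521, 0.176, 0.088]))] [(0.87, array([0.509, 0.057, 0.038]))]
[0.5208108  0.17523835 0.08670578] 193 angle 0.26133755098967903
51.875
```

View pics/w8.png

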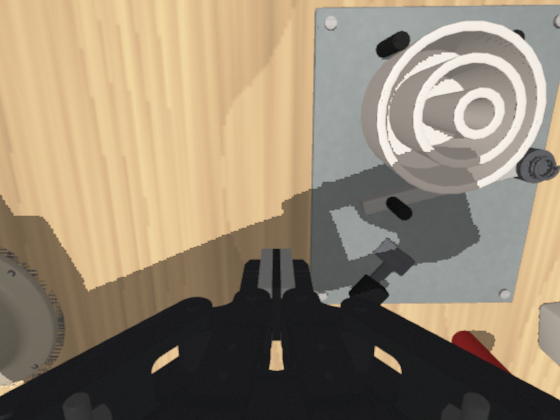

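The picture shows the arm resting against tub_a (post at (399,208), angle 0.26 rad). The nest is intact and the trigger is up and free at (370,290). Handing in.

```bash
python3 -c "
from bench import arm
print(arm.finish_job())"
```

```text
the job is handed in; nothing more can be done
None
```

The job is handed in at about 52 s on the robot's clock; the simulator gave no verdict. I cocked the arm by pinching its post, stood tub_a on the mark and slid it against the stop posts. I then nested tub_c and tub_e inside it (tub_b and tub_d were not there) and pressed the trigger.

Last checks, from the wrist camera just before handing in:
- **Arm:** it rests on tub_a at about 0.26 rad, as the task predicts, and the trigger looked up, with the robot clear of everything.
- **Nest:** the rims are at about 91, 104 and 118 mm, and all three tub axes agree within about 1 mm.
- **Seat:** tub_a is within a few mm of the estimated seat.

No check failed. My first placing left tub_a about 8 mm short of the seat, which the slide corrected. I never went near the chisel, bottle, jar, offcut or red cup, but I did not measure them again at the end.

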